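Switch on the repair welder under its guard

ROBOT

A 7-joint arm with a two-finger parallel gripper is mounted at the origin on the work surface. World frame = base frame: x ahead of the robot, y to its left, z up, the work surface at z = 0. Lengths are in m, angles in rad, forces in N, time in s.
With the tool pointing down it reaches from about 0.4 to 0.85 m from the base axis. Payload 10.4 kg.
Tool frame: the origin (TCP) lies on the centre line of the jaws, within the pads' length; the fingertips stand 14 mm ahead of it and the grasp point (between the pads) lies 5 mm behind it (manip.tip_reach is the distance from the TCP to the fingertips, in m); z points along the fingers, y is the line along which they close (so a half turn about z gives the same grasp; the last joint's range is limited). The gripper opens to 85 mm and grips with 20 to 120 N. Pads are 22 mm wide; open, the fingers measure 114 mm over their backs; the gripper's body (76 mm by 85 mm) begins 54 mm behind the grasp point. The pads swing forward as they close: fully open they stand 13 mm farther back than shut.
Start: joints at [1.124, 0.332, -0.065, 1.46, 0.022, 1.35, -0.088], TCP at [0.257, -0.57, 0.245] pointing down, gripper open.
Joint ranges: [-2.6, 2.6], [-0.5, 2.12], [-1.47, 1.34], [0.16, 2.42], [-1.27, 4.41], [0.06, 2.06], [-2.6, 2.6]. Speed limits (rad/s): [2.22, 2.22, 2.79, 2.79, 3.14, 3.14, 3.14].

INTERFACE

Orientations are given as a unit quaternion [x, y, z, w].
In Python, from workcell import manip gives the robot as it stands.
- The arm moves only by the shell command python3 -m pendant 'ROWS' [FORCE]. ROWS is JSON, a list of rows, each a list of 7 numbers: the shift along the tool's x, y, z in units of 50 mm (1.0 is 50 mm), then the turn, a rotation vector about the tool's x, y, z in units of 8 degrees (1.0 is 8 degrees), then the opening, from -1 (shut) to 1 (fully open), so that 0 is half open. In form: [[dx, dy, dz, ax, ay, az, jaw], ...]. A call has exactly 10 rows; each row is the pose to reach, as a shift and turn from the pose commanded when the call began, along the tool's axes at that moment; what a row does not reach only later rows make up. A row lasts 1/8 s, in which the tool goes at most 62.5 mm and 10.7 degrees, less where a joint would pass 70% of its speed; a pose out of reach is approached as far as the arm can. A call with a gripper value outside its range is refused whole. The fingers move at their own pace and stop on an object; FORCE is the grip in N (left out, the last holds). Time passes only in rows, so rows that repeat a pose let the fingers close, or fill a call up. It gives the time, the measured TCP pose, the force, the opening and the grip force at its end, in the units of the state.
- manip.get_obs(): the state, without advancing time (a new reading comes with each control period).
- manip.camera(name): name is "scene" or "top" or "wrist"; returns (picture, depth): 400x640x3 uint8, red, green, blue; 400x640 float32, m along the optical axis (not along the pixel's ray), 0 where there is no reading.
- manip.get_calibration(name): a dict with "fx", "fy", "cx", "cy" (pixels), "xyz" and "orientation" of the camera in the world. Camera axes: x right, y up, looking along -z (the intrinsics and any distortion apply to the point x, -y, -z); pixel columns grow to the right and rows downward; lengths in m; the calibration is good to about 2 mm. A picture is of the moment at which its call begins: read the wrist's pose just before it. get_calibration takes no time and is no camera call; for the wrist camera it gives the pose at the moment of the call.
- manip.hand_in(): hands the job in; it is judged then, once.
Trained networks look in the newest picture that a camera, given by its name, has taken for a name from the list of things; names that differ only in an ending like _2 or _b are one class to them, and where a whole thing is asked for, a point or a joint stands for the part that bears it (a point fixed in the world has none). Each returns a list of dicts, best first, with "p" (0 to 1); they miss things now and then, are a little off and sometimes report something else, mostly with a low value. They report only what shows in the picture. A call takes as long as a camera call.
- manip.find_in(thing, camera): "box" ([left, top, right, bottom] in pixels, round what is visible of it).
- manip.trace(thing, camera): "pixels" (400x640 bool, what is visible of it) and "box" ([left, top, right, bottom] in pixels, round what is visible of it).
- manip.tip_of(thing, camera): "pixel" ([column, row] in pixels: a listed point, or the origin of a listed thing).
The state is a dict: "clock": time; "joint_pos": joint angles; "joint_velocities": joint speeds; "tau": joint torques, N m; "position": TCP position; "ee_rot": TCP orientation; "ft_force": force on the tool from outside, world axes, zero at the start; "torque": the same for the moment, N m; "grip_width": opening from 0.0 (shut) to 1.0 (fully open); "grasp_force": force on a finger pad.
Only numpy, scipy, OpenCV 4.12 (cv2) and the standard library are available. Lean on these libraries where they do the work, as an engineer would, in place of code of your own. Each camera call takes 0.05 s, during which the arm holds its last target. There are 200 camera calls.

TASK

Switch the welding power unit on: lift the hinged metal guard on its top panel back with a finger, push the toggle beneath it all the way over to the hinge side while the guard is up, then take the finger out and let the guard drop shut over it. This takes only a touch: do not pick up or shift the power unit, do not turn its dial, and leave the brass bushing, the jar and the steel block where they stand.

Things in the scene. Friction and masses are not known exactly. Their poses are not given: they have to be found in the camera images.
- unit: The power unit: white steel box on rubber feet, 240 (its x) x 260 (its y) x 100 mm, 8 kg, loose on the bench. Origin: centre of its underside, z up; its socket side (+y) faces the robot, so its x points to the robot's left (+y), within 0.4 rad. The flat top panel is at z = 100 mm. The guarded switch lies along its line y = -35 mm, open to the right (-x) edge.
- guard_hinge (a point): Middle of the guard's hinge axis, fixed on the unit at (-20, -35, 143) mm in its frame, axis along the unit's y; brackets beside it reach z = 149 mm. The guard is a plain sheet-steel flap, 80 mm wide, 60 mm from hinge to lip, 60 g with the lip, with a 12 mm slot along its middle and 8 mm flanges under both sides, 75 mm clear between them.
- guard_lip (a point): Middle of the guard's free lip, on the guard: a freely turning black sleeve, 10 mm thick, across its width. Closed, the guard slopes down to it at (-78, -35, 128) mm in the unit's frame, leaving a 23 mm gap above the panel, open to -x. A fingertip tilted towards the hinge enters the gap and lifts the lip; going on towards the hinge, the lip rolls up along the finger.
- guard (a joint): Guard angle in rad: 0 closed, grows as the lip swings up and back about the hinge, stop at 1.6. Light (under 1 N at the lip); it never stays up by itself but falls shut as soon as nothing holds it.
- toggle_tip (a point): Middle of the top edge of the toggle, a flat black paddle 30 mm wide (along the unit's y), 5 mm thick, its top 26 mm from the pivot line at (-44, -35, 104) mm in the unit's frame, parallel to its y. Off: leans to -x, the lip side, top at (-56, -35, 127) mm. On: leans to the hinge, top at (-32, -35, 127) mm. Partly seen through the guard's slot.
- toggle (a joint): Toggle angle in rad: 0 off (starts within 0.12 of it), grows as the paddle is pushed from the lip side towards the hinge, stop at 1.0 = fully on. Takes about 2 to 4 N near its top and stays where it is left.
- dial (a joint): Angle of the round dial with a bar grip (36 mm across, 44 mm high) on the panel at (20, 85) mm in the unit's frame, rad; stands at 2.0. To be left alone.
- bushing: Loose brass bushing, upright ring 60 mm across, 55 mm high. Bystander near the unit. Origin at the centre of its underside.
- jar: Loose jar with a black cap, 56 mm across, 75 mm high. Bystander near the unit. Origin at the centre of its underside.
- block: Loose dark steel block, 50 x 80 x 30 mm. Bystander near the unit. Origin at the centre of its underside.

How it is judged:
By the outcome, as a careful person would: the job done as asked, in the order asked, and still so for the second after the job is handed in, with the robot touching nothing.
It also fails if it takes over 35 s, if anything falls off the work surface, if the arm or the gripper's body presses on something with over 40 N, if the wrist force passes 120 N, or if a joint passes its speed limit or range.

## Working session

There is one attempt and no reset: what is moved stays moved. The work goes in short steps, Python scripts to look and compute and a shell command to move; the robot and the scene stay as the last step left them, time stands still between calls to the robot, and variables do not carry over. Pictures are saved under pics/ and viewed, at most 10 in all, crops included, and the job is handed in when it is done.

```bash
mkdir -p pics
cat > h.py <<'E'
import numpy as np, cv2
from scipy.spatial.transform import Rotation as R
from workcell import manip
def world(cal,px,depth):
    u,v=px; d=depth
    c=np.array([(u-cal["cx"])/cal["fx"]*d,-(v-cal["cy"])/cal["fy"]*d,-d])
    return R.from_quat(cal["orientation"]).apply(c)+np.array(cal["xyz"])
def dep(D,px,r=2):
    u,v=int(round(px[0])),int(round(px[1])); w=D[max(0,v-r):v+r+1,max(0,u-r):u+r+1]; w=w[w>0]
    return float(np.median(w)) if w.size else 0
E
python3 - <<'E'
from h import *
for cam in ("scene","top"):
    im,D=manip.camera(cam); cal=manip.get_calibration(cam)
    cv2.imwrite(f"pics/{cam}1.png",im[:,:,::-1]); print(cam,{k:np.round(v,3).tolist() for k,v in cal.items() if not isinstance(v,str)})
    for t in ("unit","guard_hinge","guard_lip","toggle_tip","bushing","jar","block"):
        r=manip.tip_of(t,cam)[:1]
        for q in r:
            d=dep(D,q["pixel"]); print(t,round(q["p"],2),np.round(q["pixel"],1),world(cal,q["pixel"],d).round(3) if d else None)
    r=manip.trace("unit",cam)
    if r: print("unit box",r[0]["box"],r[0]["p"])
E
```

```text
scene {'fx': 437.167, 'fy': 437.167, 'cx': 313.585, 'cy': 202.663, 'xyz': [0.884, -0.446, 0.858], 'orientation': [0.308, 0.086, 0.256, 0.912]}
unit 0.79 [330.4 215.4] [0.633 0.035 0.104]
guard_hinge 0.59 [341.5 190.3] [0.634 0.077 0.144]
guard_lip 0.65 [329.7 209.9] [0.635 0.027 0.133]
bushing 0.81 [277.8 281.6] [ 0.609 -0.133  0.055]
jar 0.87 [349.3 153.7] [0.581 0.214 0.103]
unit box [255.5, 138.5, 405.3, 277.0] 0.66
top {'fx': 409.052, 'fy': 409.052, 'cx': 321.277, 'cy': 200.358, 'xyz': [0.403, 0.031, 1.04], 'orientation': [-0.059, 0.058, 0.707, -0.702]}
unit 0.57 [294.4 193.3] [0.578 0.095 0.099]
guard_hinge 0.8 [298.1 167.1] [0.63  0.083 0.144]
guard_lip 0.89 [326.2 164. ] [0.641 0.02  0.129]
toggle_tip 0.56 [294.1 195. ] [0.575 0.095 0.099]
bushing 0.8 [376.8 194.8] [ 0.582 -0.104  0.053]
jar 0.61 [216.4 218.9] [0.523 0.282 0.073]
block 0.58 [221.9 167. ] [0.661 0.284 0.029]
unit box [238.7, 134.5, 339.9, 249.4] 0.75
```

View pics/top1.png

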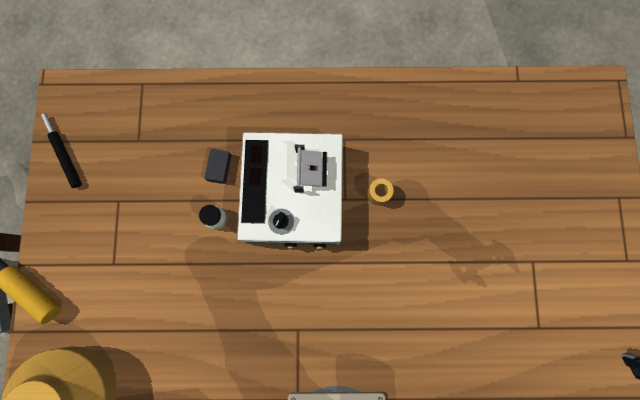

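View pics/scene1.png

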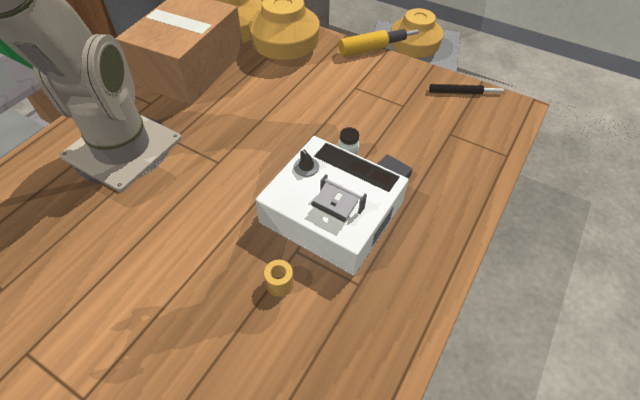

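Both pictures show the unit with its guard on the side towards −y: lip at about (326,164) in top, hinge at (298,167). The bushing is right of it at (381,190). Next I'll fit the unit's pose and look at the tool's orientation.

```bash
cat >> h.py <<'E'
def cloud(cal,D,mask):
    v,u=np.nonzero(mask&(D>0)); d=D[v,u]
    c=np.stack([(u-cal["cx"])/cal["fx"]*d,-(v-cal["cy"])/cal["fy"]*d,-d],1)
    return R.from_quat(cal["orientation"]).apply(c)+np.array(cal["xyz"])
E
python3 - <<'E'
from h import *
for cam in ("top","scene"):
    im,D=manip.camera(cam); cal=manip.get_calibration(cam)
    m=np.zeros(D.shape,bool); b=manip.find_in("unit",cam)[0]["box"]; b=[int(x) for x in b]
    m[b[1]-6:b[3]+6,b[0]-6:b[2]+6]=1
    P=cloud(cal,D,m); Q=P[(P[:,2]>.092)&(P[:,2]<.108)]
    r=cv2.minAreaRect((Q[:,:2]*1000).astype(np.float32)); print(cam,np.median(Q[:,2]),r,cv2.boxPoints(r).round(0).tolist())
    # lines with trimmed extents
    G=P[(P[:,2]>.112)]; print("guard pts mean",G.mean(0).round(3),G.min(0).round(3),G.max(0).round(3))
o=manip.get_obs(); print(np.round(o["position"],3),R.from_quat(o["ee_rot"]).as_matrix().round(3),manip.tip_reach,o["clock"],o["grip_width"])
c=manip.get_calibration("wrist"); Rt=R.from_quat(o["ee_rot"]); print("wristcam in tool",Rt.inv().apply(np.array(c["xyz"])-o["position"]).round(3),(Rt.inv()*R.from_quat(c["orientation"])).as_matrix().round(2))
E
```

```text
top 0.09913676431948765 ((596.277099609375, 103.27906036376953), (240.04669189453125, 261.8828125), 88.3494873046875) [[462.0, -13.0], [724.0, -20.0], [731.0, 219.0], [469.0, 227.0]]
guard pts mean [0.613 0.065 0.136] [0.496 0.02  0.112] [0.681 0.142 0.151]
scene 0.10100720234472627 ((598.89404296875, 103.39653778076172), (244.0205535888672, 260.8373718261719), 88.5316162109375) [[465.0, -15.0], [726.0, -22.0], [732.0, 222.0], [472.0, 229.0]]
guard pts mean [0.618 0.065 0.136] [0.497 0.018 0.112] [0.685 0.142 0.153]
[ 0.257 -0.57   0.245] [[ 0.912  0.411  0.   ]
 [ 0.411 -0.912 -0.   ]
 [-0.     0.    -1.   ]] 0.014 1.1 1.0000075704007225
wristcam in tool [ 0.083 -0.    -0.128] [[-0.    0.95  0.33]
 [ 1.    0.    0.  ]
 [ 0.    0.33 -0.95]]
```

```bash
cat >> h.py <<'E'
ex=np.array([.0275,1,0]); ex/=np.linalg.norm(ex); ez=np.array([0,0,1.]); ey=np.cross(ez,ex); U0=np.array([.598,.1033,0])
def goal(Cx,Cz,deg,y=-35.):
    t=np.radians(deg); d=np.sin(t)*ex-np.cos(t)*ez; n=np.cos(t)*ex+np.sin(t)*ez
    Rg=R.from_matrix(np.stack([n,np.cross(d,n),d],1))
    p=U0+(Cx*ex+y*ey+Cz*ez)/1000-.011*n-manip.tip_reach*d
    o=manip.get_obs(); Rt=R.from_quat(o["ee_rot"])
    print("goal",p.round(3),"units",(Rt.inv().apply(p-o["position"])/.05).round(2),(np.degrees((Rt.inv()*Rg).as_rotvec())/8).round(2))
def where():
    o=manip.get_obs(); Rt=R.from_quat(o["ee_rot"]); n,_,d=Rt.as_matrix().T
    C=o["position"]+.011*n+manip.tip_reach*d-U0
    print("C unit mm",(np.array([C@ex,C@ey,C@ez])*1000).round(1),"tilt",np.degrees(np.arctan2(d@ex,-d@ez)).round(1),"F",np.round(o["ft_force"],1),"t",o["clock"],"q",np.round(o["joint_pos"],2))
E
python3 -c "
from h import *
where(); goal(-160,170,0); goal(-160,170,45)"
```

```text
C unit mm [-677.3  312.5  231.3] tilt -0.0 F [ 0.2 -0.4  0.3] t 1.1 q [ 1.12  0.33 -0.06  1.46  0.02  1.35 -0.09]
goal [ 0.628 -0.069  0.184] units [10.89 -6.08  1.23] [ 0.    0.   -8.02]
goal [ 0.628 -0.075  0.172] units [10.83 -5.96  1.46] [ 3.14  5.01 -7.58]
```

```bash
python3 -m pendant '[[1.1,-0.6,0,0,0,-0.9,-1],[2.2,-1.2,0,0,0,-1.7,-1],[3.3,-1.8,0,0,0,-2.6,-1],[4.4,-2.4,0,0,0,-3.5,-1],[5.5,-3.0,0,0,0,-4.4,-1],[6.6,-3.6,0,0,0,-5.3,-1],[7.5,-4.2,0,0,0,-6.2,-1],[8.4,-4.7,0,0,0,-7.1,-1],[9.3,-5.2,0,0,0,-8,-1],[9.9,-5.5,0,0,0,-8,-1]]' 20; python3 -c "
from h import *
where(); goal(-150,160,45)"
```

```text
clock: 2.35
position: [0.5963, -0.1129, 0.2454]
ee_rot: [0.716, 0.698, 0.0, -0.0]
ft_force: [0.0, -0.7, -0.1]
grip_width: 0.001
grasp_force: 0.0
C unit mm [-205.1   -4.2  231.5] tilt 0.0 F [ 0.  -0.7 -0.1] t 2.35 q [ 0.53  0.34 -0.52  1.49  0.17  1.36 -0.03]
goal [ 0.628 -0.065  0.162] units [0.97 0.62 1.67] [-0.    5.62  0.01]
```

```bash
python3 -m pendant '[[0,0.2,0.1,0,0.8,0,-1],[0,0.4,0.3,0,1.6,0,-1],[0.2,0.6,0.5,0,2.4,0,-1],[0.4,0.6,0.8,0,3.2,0,-1],[0.6,0.6,1.1,0,4.0,0,-1],[0.8,0.6,1.4,0,4.8,0,-1],[0.9,0.6,1.6,0,5.6,0,-1],[0.9,0.6,1.6,0,5.6,0,-1],[0.9,0.6,1.6,0,5.6,0,-1],[0.9,0.6,1.6,0,5.6,0,-1]]'
python3 - <<'E'
from h import *
where(); goal(-100,118,45)
for c in("wrist","scene"):
    im,D=manip.camera(c)
    for t in("guard_lip","guard_hinge"):
        r=manip.tip_of(t,c)
        if r:
            p=world(manip.get_calibration(c),r[0]["pixel"],dep(D,r[0]["pixel"])); q=p-U0
            print(c,t,r[0]["p"],np.round(r[0]["pixel"]),(np.array([q@ex,q@ey,q@ez])*1000).round(0))
    if c=="scene": im=cv2.resize(im[100:300,210:450],None,fx=3,fy=3,interpolation=cv2.INTER_CUBIC)
    cv2.imwrite(f"pics/{c}2.png",im[:,:,::-1])
E
```

```text
clock: 3.6
position: [0.6271, -0.0706, 0.1669]
ee_rot: [0.663, 0.645, 0.273, -0.264]
ft_force: [-0.4, 0.0, -0.1]
grip_width: 0.002
grasp_force: 0.0
C unit mm [-155.4  -33.9  164.6] tilt 44.7 F [-0.4  0.  -0.1] t 3.6 q [ 0.82  0.69 -0.64  1.42 -0.37  1.35  0.36]
goal [ 0.63  -0.015  0.12 ] units [0.13 0.02 1.44] [0.02 0.04 0.01]
wrist guard_lip 0.85 [322. 154.] [-82. -37. 129.]
wrist guard_hinge 0.65 [320.  76.] [-23. -36. 143.]
scene guard_lip 0.63 [330. 211.] [-77. -39. 133.]
scene guard_hinge 0.78 [339. 191.] [-28. -33. 142.]
```

View pics/wrist2.png

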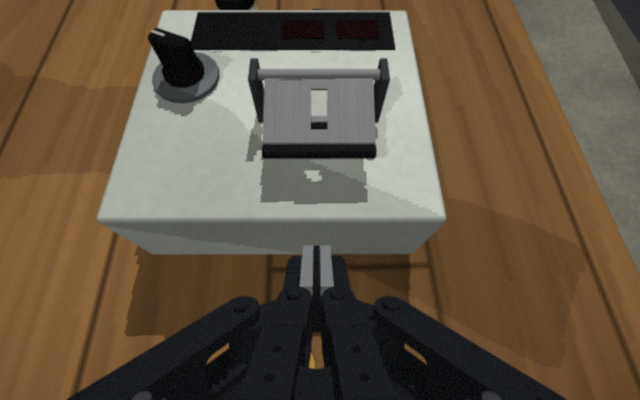

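View pics/scene2.png

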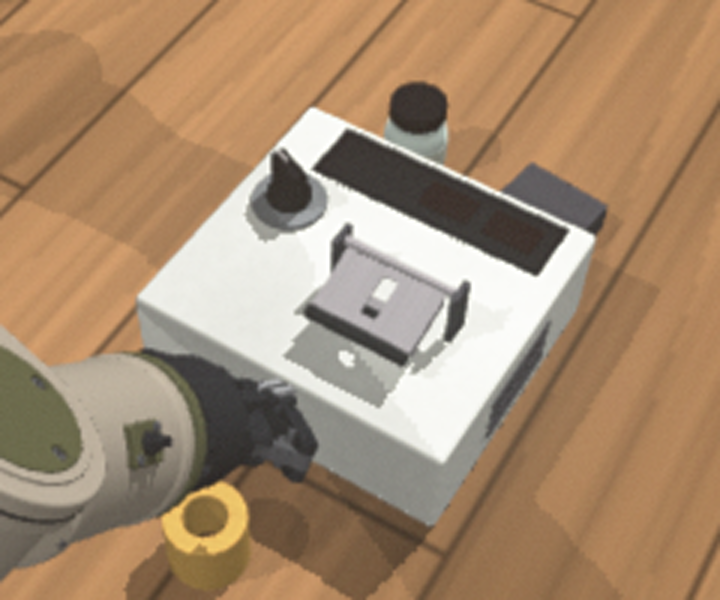

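The wrist picture shows the shut fingers (tip at col 318, row 246) lined up with the slot (318,110) and the lip (322,154). The scene crop shows the guard closed and the hand clear above the bushing. Now I'll check the fingertip's corner by depth.

Run:
```python
from h import *
im,D=manip.camera("wrist"); cal=manip.get_calibration("wrist")
for px in [(308,248),(308,252),(308,262),(308,280),(327,248),(327,262),(300,270),(270,320)]:
    d=float(D[px[1],px[0]]); q=world(cal,px,d)-U0; print(px,round(d,3),(np.array([q@ex,q@ey,q@ez])*1000).round(1))
where()
```

```text
(308, 248) 0.151 [-161.2  -28.9  168.5]
(308, 252) 0.146 [-164.2  -29.1  172.4]
(308, 262) 0.14 [-170.   -29.2  177. ]
(308, 280) 0.127 [-179.7  -29.5  186.9]
(327, 248) 0.152 [-161.   -38.   167.9]
(327, 262) 0.141 [-169.8  -37.6  176.2]
(300, 270) 0.14 [-173.   -25.7  174.8]
(270, 320) 0.104 [-195.9  -17.6  203.8]
C unit mm [-156.1  -33.4  163.3] tilt 44.8 F [ 0.5  0.5 -0.2] t 3.95 q [ 0.82  0.7  -0.64  1.42 -0.37  1.35  0.36]
```

```bash
python3 -m pendant '[[0,0,0.3,0,0,0,-1],[0,0,0.6,0,0,0,-1],[0.05,0,0.9,0,0,0,-1],[0.05,0,1.2,0,0,0,-1],[0.1,0,1.4,0,0,0,-1],[0.1,0,1.4,0,0,0,-1],[0.2,0,1.5,0,0,0,-1],[0.3,0,1.6,0,0,0,-1],[0.3,0,1.6,0,0,0,-1],[0.3,0,1.6,0,0,0,-1]]'
python3 - <<'E'
from h import *
where(); goal(-60,119,45); goal(-38,119,45)
im,D=manip.camera("wrist"); cal=manip.get_calibration("wrist")
r=manip.tip_of("guard_lip","wrist")
if r:
    q=world(cal,r[0]["pixel"],dep(D,r[0]["pixel"]))-U0; print((np.array([q@ex,q@ey,q@ez])*1000).round(0),r[0]["p"])
s,_=manip.camera("scene"); s=cv2.resize(s[150:290,230:420],(543,400))
cv2.imwrite("pics/3.png",np.hstack([im[:,160:400],s])[:,:,::-1])
E
```

```text
clock: 5.2
position: [0.6286, -0.0046, 0.1192]
ee_rot: [0.664, 0.644, 0.273, -0.265]
ft_force: [1.2, 0.0, -0.3]
grip_width: -0.0
grasp_force: 0.0
C unit mm [-89.4 -33.6 117. ] tilt 44.8 F [ 1.2  0.  -0.3] t 5.2 q [ 0.76  0.71 -0.66  1.52 -0.38  1.2   0.35]
goal [0.631 0.025 0.121] units [0.44 0.03 0.39] [ 0.01  0.03 -0.01]
goal [0.631 0.047 0.121] units [0.76 0.03 0.7 ] [ 0.01  0.03 -0.01]
[-80. -35. 131.] 0.64
```

View pics/3.png

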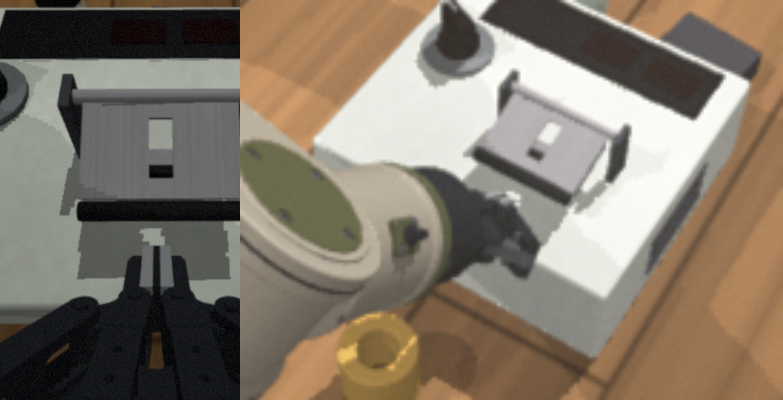

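The fingertip (155,245 in the left crop) stands just in front of and below the lip (155,210), central. Entering and lifting next.

```bash
python3 -m pendant '[[0.06,0,0.06,0,0,0,-1],[0.12,0,0.12,0,0,0,-1],[0.18,0,0.16,0,0,0,-1],[0.24,0,0.2,0,0,0,-1],[0.3,0,0.26,0,0,0,-1],[0.35,0,0.31,0,0,0,-1],[0.4,0,0.36,0,0,0,-1],[0.4,0,0.36,0,0,0,-1],[0.4,0,0.36,0,0,0,-1],[0.4,0,0.36,0,0,0,-1]]'
python3 - <<'E'
from h import *
where(); goal(-38,119,45)
im,D=manip.camera("wrist"); cal=manip.get_calibration("wrist")
for t in("guard_lip","toggle_tip","guard_hinge"):
  r=manip.tip_of(t,"wrist")
  if r:
    q=world(cal,r[0]["pixel"],dep(D,r[0]["pixel"]))-U0; print(t,(np.array([q@ex,q@ey,q@ez])*1000).round(0),r[0]["p"])
s,_=manip.camera("scene"); s=cv2.resize(s[150:290,230:420],(543,400))
cv2.imwrite("pics/4.png",np.hstack([im[:,200:440],s])[:,:,::-1])
E
```

```text
clock: 6.6
position: [0.6293, 0.0222, 0.1204]
ee_rot: [0.664, 0.644, 0.273, -0.265]
ft_force: [-0.6, -0.6, 0.1]
grip_width: 0.004
grasp_force: 0.2
C unit mm [-62.5 -33.6 118.2] tilt 44.8 F [-0.6 -0.6  0.1] t 6.6 q [ 0.74  0.7  -0.67  1.55 -0.39  1.16  0.32]
goal [0.631 0.047 0.121] units [0.36 0.03 0.34] [ 0.01  0.03 -0.01]
guard_lip [-81. -36. 146.] 0.93
toggle_tip [-55. -34. 126.] 0.64
```

View pics/4.png

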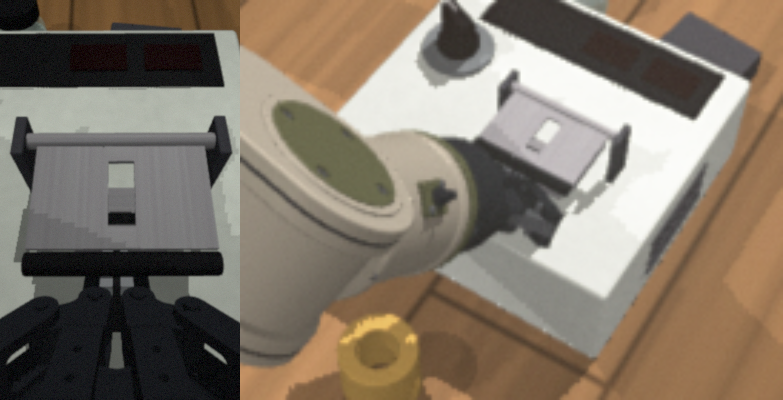

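The lip has risen to z≈146 and rests on the finger; the toggle is visible through the slot at (122,215). Pushing now.

```bash
python3 -m pendant '[[0.05,0,0.05,0,0,0,-1],[0.1,0,0.1,0,0,0,-1],[0.15,0,0.14,0,0,0,-1],[0.2,0,0.19,0,0,0,-1],[0.25,0,0.24,0,0,0,-1],[0.3,0,0.28,0,0,0,-1],[0.34,0,0.32,0,0,0,-1],[0.34,0,0.32,0,0,0,-1],[0.34,0,0.32,0,0,0,-1],[0.34,0,0.32,0,0,0,-1]]'
python3 - <<'E'
from h import *
where(); goal(-36,119,45)
im,D=manip.camera("wrist"); cal=manip.get_calibration("wrist")
for t in("guard_lip","toggle_tip","guard_hinge"):
  r=manip.tip_of(t,"wrist")
  if r:
    q=world(cal,r[0]["pixel"],dep(D,r[0]["pixel"]))-U0; print(t,(np.array([q@ex,q@ey,q@ez])*1000).round(0),r[0]["p"])
s,_=manip.camera("scene"); s=cv2.resize(s[150:290,230:420],(543,400))
cv2.imwrite("pics/5.png",np.hstack([im[:,200:440],s])[:,:,::-1])
E
```

```text
clock: 8.1
position: [0.6304, 0.0453, 0.1212]
ee_rot: [0.664, 0.644, 0.274, -0.265]
ft_force: [0.9, -5.4, 2.5]
grip_width: -0.003
grasp_force: 2.3
C unit mm [-39.4 -34.  119. ] tilt 44.8 F [ 0.9 -5.4  2.5] t 8.1 q [ 0.72  0.69 -0.68  1.56 -0.4   1.13  0.3 ]
goal [0.632 0.049 0.121] units [0.05 0.02 0.05] [ 0.02  0.03 -0.01]
guard_lip [-76. -35. 169.] 0.82
guard_hinge [-22. -36. 146.] 0.58
```

View pics/5.png

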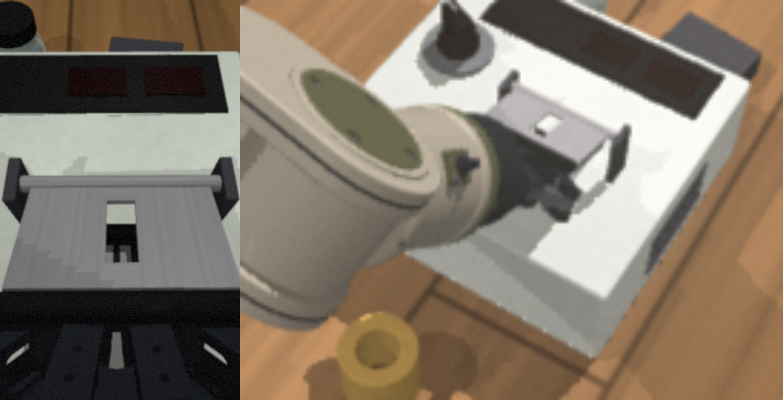

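The guard is up at z≈169, and through the slot the fingertips (122,255) touch the black paddle (122,235). I'll push on in small steps until the force shows the stop.

```bash
python3 -m pendant '[[0.01,0,0.01,0,0,0,-1],[0.02,0,0.02,0,0,0,-1],[0.03,0,0.03,0,0,0,-1],[0.04,0,0.04,0,0,0,-1],[0.05,0,0.05,0,0,0,-1],[0.05,0,0.05,0,0,0,-1],[0.05,0,0.05,0,0,0,-1],[0.05,0,0.05,0,0,0,-1],[0.05,0,0.05,0,0,0,-1],[0.05,0,0.05,0,0,0,-1]]'
python3 - <<'E'
from h import *
where()
im,D=manip.camera("wrist"); cal=manip.get_calibration("wrist")
# paddle top row scan through slot
for v in range(200,290,4):
    q=world(cal,(322,v),float(D[v,322]))-U0; print(v,im[v,322].tolist(),(np.array([q@ex,q@ez])*1000).round(0))
E
```

```text
clock: 9.6
position: [0.6304, 0.0477, 0.1207]
ee_rot: [0.664, 0.644, 0.273, -0.265]
ft_force: [-0.5, -9.5, 2.5]
grip_width: -0.003
grasp_force: 4.4
C unit mm [-37.1 -34.  118.5] tilt 44.7 F [-0.5 -9.5  2.5] t 9.6 q [ 0.71  0.69 -0.68  1.57 -0.4   1.13  0.3 ]
200 [128, 127, 128] [-29. 148.]
204 [77, 79, 81] [-30. 148.]
208 [174, 177, 167] [-11.  99.]
212 [172, 179, 169] [-13.  99.]
216 [177, 182, 171] [-16. 100.]
220 [170, 175, 163] [-19. 100.]
224 [9, 9, 4] [-31. 127.]
228 [7, 5, 7] [-33. 127.]
232 [10, 7, 12] [-34. 124.]
236 [13, 13, 18] [-36. 123.]
240 [19, 15, 18] [-37. 121.]
244 [19, 11, 7] [-38. 118.]
248 [60, 62, 61] [-42. 124.]
252 [60, 59, 62] [-45. 126.]
256 [119, 123, 125] [-47. 128.]
260 [122, 127, 126] [-50. 131.]
264 [127, 126, 129] [-59. 164.]
268 [133, 131, 133] [-61. 165.]
272 [131, 131, 134] [-62. 165.]
276 [133, 131, 131] [-64. 165.]
280 [130, 129, 132] [-86. 271.]
284 [130, 128, 129] [-67. 166.]
288 [53, 53, 50] [-68. 170.]
```

The paddle's top is at (−32, 127), as specified for fully on, and the force is rising. One more small nudge to confirm the stop.

```bash
python3 -m pendant '[[0.02,0,0.02,0,0,0,-1],[0.03,0,0.03,0,0,0,-1],[0.04,0,0.04,0,0,0,-1],[0.05,0,0.05,0,0,0,-1],[0.05,0,0.05,0,0,0,-1],[0.05,0,0.05,0,0,0,-1],[0.05,0,0.05,0,0,0,-1],[0.05,0,0.05,0,0,0,-1],[0.05,0,0.05,0,0,0,-1],[0.05,0,0.05,0,0,0,-1]]'
python3 - <<'E'
from h import *
where()
im,D=manip.camera("wrist"); cal=manip.get_calibration("wrist")
for v in range(220,252,4):
    q=world(cal,(322,v),float(D[v,322]))-U0; print(v,im[v,322].tolist(),(np.array([q@ex,q@ez])*1000).round(0))
E
```

```text
clock: 10.9
position: [0.6306, 0.048, 0.1205]
ee_rot: [0.665, 0.643, 0.273, -0.263]
ft_force: [-7.2, -20.8, 9.6]
grip_width: -0.002
grasp_force: 11.6
C unit mm [-36.7 -34.2 118.3] tilt 44.5 F [ -7.2 -20.8   9.6] t 10.9 q [ 0.71  0.69 -0.68  1.57 -0.4   1.13  0.3 ]
220 [175, 179, 169] [-18.  99.]
224 [4, 0, 5] [-31. 126.]
228 [10, 11, 16] [-33. 126.]
232 [15, 16, 22] [-34. 125.]
236 [8, 7, 9] [-36. 123.]
240 [7, 5, 10] [-37. 122.]
244 [11, 13, 12] [-38. 117.]
248 [61, 63, 61] [-42. 123.]
```

The force jumped to 23 N with no travel, so the toggle is at its stop. Withdrawing straight back.

```bash
python3 -m pendant '[[-0.08,0,-0.08,0,0,0,-1],[-0.2,0,-0.19,0,0,0,-1],[-0.32,0,-0.31,0,0,0,-1],[-0.45,0,-0.44,0,0,0,-1],[-0.6,0,-0.58,0,0,0,-1],[-0.75,0,-0.73,0,0,0,-1],[-0.9,0,-0.9,0,0,0,-1],[-1.05,0,-1.05,0,0,0,-1],[-1.2,0,-1.2,0,0,0,-1],[-1.2,0,-1.4,0,0,0,-1]]' && python3 -m pendant '[[0,0,-0.4,0,0,0,-1],[0,0,-0.8,0,0,0,-1],[0,0,-1.2,0,0,0,-1],[0,0,-1.6,0,0,0,-1],[0,0,-1.8,0,0,0,-1],[0,0,-1.8,0,0,0,-1],[0,0,-1.8,0,0,0,-1],[0,0,-1.8,0,0,0,-1],[0,0,-1.8,0,0,0,-1],[0,0,-1.8,0,0,0,-1]]'
python3 - <<'E'
from h import *
where()
out=[]
for c in("wrist","top"):
    im,D=manip.camera(c); cal=manip.get_calibration(c)
    for t in("guard_lip","toggle_tip","guard_hinge","bushing"):
        r=manip.tip_of(t,c)
        if r:
            q=world(cal,r[0]["pixel"],dep(D,r[0]["pixel"],1))-U0; print(c,t,round(r[0]["p"],2),np.round(r[0]["pixel"]),(np.array([q@ex,q@ey,q@ez])*1000).round(0))
    if c=="top":
        b=[int(x) for x in manip.find_in("unit",c)[0]["box"]]; m=np.zeros(D.shape,bool); m[b[1]-6:b[3]+6,b[0]-6:b[2]+6]=1
        P=cloud(cal,D,m); Q=P[(P[:,2]>.092)&(P[:,2]<.108)]; print(cv2.minAreaRect((Q[:,:2]*1000).astype(np.float32)))
        im=cv2.resize(im[110:270,190:400],(525,400))
    else: im=im[:,190:450]
    out.append(im)
cv2.imwrite("pics/6.png",np.hstack(out)[:,:,::-1])
E
```

```text
clock: 12.2
position: [0.6272, -0.0399, 0.1282]
ee_rot: [0.664, 0.644, 0.273, -0.266]
ft_force: [0.6, 0.6, 0.3]
grip_width: -0.002
grasp_force: 0.0
clock: 13.45
position: [0.6255, -0.1022, 0.1922]
ee_rot: [0.663, 0.644, 0.273, -0.265]
ft_force: [-1.0, 0.2, 0.4]
grip_width: -0.001
grasp_force: 0.0
C unit mm [-187.   -33.2  190. ] tilt 44.8 F [-1.   0.2  0.4] t 13.45 q [ 0.84  0.69 -0.63  1.36 -0.37  1.43  0.36]
wrist guard_lip 0.67 [321. 136.] [-80. -37. 131.]
wrist toggle_tip 0.54 [319.  95.] [-32. -36. 126.]
wrist guard_hinge 0.87 [319.  70.] [-22. -36. 145.]
top guard_lip 0.93 [327. 168.] [-84. -44. 100.]
top toggle_tip 0.43 [302. 169.] [-29. -28. 141.]
top guard_hinge 0.91 [296. 163.] [-11. -53.  99.]
top bushing 0.93 [377. 196.] [-209.   14.   54.]
((595.998779296875, 103.20089721679688), (239.86056518554688, 261.4693298339844), 88.43462371826172)
```

View pics/6.png

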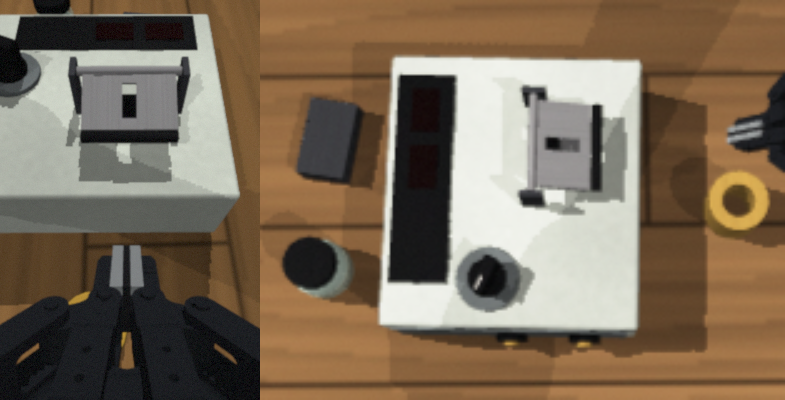

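The guard is closed (lip z≈131, at (130,135) in the left crop) and the toggle leans to the hinge, top at (−32, 126). The unit is unmoved and the robot is clear of everything.

```bash
python3 -c "
from workcell import manip
print(manip.hand_in())"
```

```text
the job is handed in; nothing more can be done
None
```

The power unit is switched on: I pushed the toggle to its stop with the guard lifted, and the guard dropped shut over it. The unit hadn't moved and the bystanders and dial looked untouched. The job was handed in at about 13.5 s, with no verdict returned.

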